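# Probe the square crystal coupon

## Robot

A 6-joint arm with a two-finger parallel gripper is mounted at the origin on the work surface. World frame = base frame: x ahead of the robot, y to its left, z up, the work surface at z = 0. Lengths are in m, angles in rad, forces in N, time in s.
With the tool pointing down it reaches from about 0.35 to 0.775 m from the base axis. Payload 7.3 kg.
Tool frame: the origin (TCP) lies on the centre line of the jaws, within the pads' length; the fingertips stand tip_reach ahead of it and the grasp point (between the pads) lies 6 mm ahead of it (tip_reach is the distance from the TCP to the fingertips, in m); x points along the fingers, y is the direction in which the jaws open and shut, and the axes are right-handed (so a half turn about x gives the same grasp; the last joint's range is limited). The gripper opens to 92 mm and grips with 3 to 60 N. Pads are 19 mm wide; open, the fingers measure 130 mm over their backs; the gripper's body (75 mm by 190 mm) begins 47 mm behind the grasp point.
Start: joints at [1.007, 0.342, 1.524, -0, 1.275, -0.146], TCP at [0.213, 0.48, 0.212] pointing down, gripper open.
Joint ranges: [-2.53, 2.53], [-0.77, 2.02], [0.04, 2.7], [-1, 4.14], [0.28, 2.66], [-3.11, 3.11]. Speed limits (rad/s): [2.57, 2.57, 3.14, 3.14, 3.14, 3.14].

## Interface

Orientations are given as [roll, pitch, yaw] about the fixed x, y, z axes, in that order (R = Rz(yaw) Ry(pitch) Rx(roll)).
In Python, from cell import observe, read_camera, get_calibration, hand_in, tip_reach gives the robot as it stands. The module is installed in compiled form; this text tells all that it offers.
- The arm moves only by the shell command python3 -m crank 'ROWS' [FORCE]. ROWS is JSON, a list of rows, each an object of numbers: "fingers": the opening, from -1 (shut) to 1 (fully open); "tx", "ty", "tz": the shift along the tool's x, y, z in units of 40 mm (1.0 is 40 mm); "roll": the turn about the tool's x in units of 10 degrees (1.0 is 10 degrees). In form: [{"fingers": .., "tx": .., "ty": .., "tz": .., "roll": ..}, ...]. A call has exactly 8 rows; each row is the pose to reach, as a shift and turn from the pose commanded when the call began, along the tool's axes at that moment; what a row does not reach only later rows make up. A row lasts 1/8 s, in which the tool goes at most 62.5 mm and 10.7 degrees, less where a joint would pass 70% of its speed; a pose out of reach is approached as far as the arm can. A call with a gripper value outside its range is refused whole. The fingers move at their own pace and stop on an object; FORCE is the grip in N (left out, the last holds). Time passes only in rows, so rows that repeat a pose let the fingers close, or fill a call up. It gives the time, the measured TCP pose, the force and the opening at its end, in the units of the state.
- observe(): the state, without advancing time (a new reading comes with each control period).
- read_camera(name): name is "scene" or "top" or "wrist"; returns (picture, depth): 400x640x3 uint8, red, green, blue; 400x640 float32, m along the optical axis (not along the pixel's ray), 0 where there is no reading.
- get_calibration(name): a dict with "vertical_fov" (degrees; the focal length in pixels is half the picture's height over the tangent of half this angle, whatever the lens; pixels are square), "cx", "cy" (the principal point, pixels), "pose" (4x4, takes a point from camera to world coordinates); the wrist camera has in their place "T_tool_cam" (4x4, takes a point from camera to tool coordinates, whose origin is the TCP and whose axes are the tool frame's). Camera axes: x right, y down, z forward; pixel columns grow to the right and rows downward; lengths in m; the calibration is good to about 2 mm. A picture is of the moment at which its call begins: read the wrist's pose just before it. get_calibration takes no time and is no camera call.
- hand_in(): hands the job in, once; it reports no verdict.
The state is a dict: "time": time; "qpos": joint angles; "qvel": joint speeds; "joint_efforts": joint torques, N m; "tool_pos": TCP position; "tool_rot": TCP orientation; "contact_force": force on the tool from outside, world axes, zero at the start; "torque": the same for the moment, N m; "opening": finger opening in m.
Only numpy, scipy, OpenCV 4.12 (cv2) and the standard library are available. Lean on these libraries where they do the work, as an engineer would, in place of code of your own. Each camera call takes 0.05 s, during which the arm holds its last target. There are 200 camera calls.

## Task

Take a resistivity reading on the square crystal slice: slide the carriage by its upright grip until the square slice is centred under the probe, then press the stand's hand lever down so that the probe nose lands on the slice and is pushed half-way into its holder, up to the ring mark (5 mm of its 10 mm stroke), never all the way in. Finish while still holding the lever there, because it springs back up if let go. Leave all three slices lying in their pockets and the other things on the bench where they are.

Things in the scene. Friction and masses are not known exactly. Their poses are not given: they have to be found in the camera images.
- stand: four-point-probe stand, fixed: grey base plate 195 x 320 mm, two rails along its y, round column at the rear, white head. Origin on the bench, straight below the probe; x points away from the robot at yaw 0 (yaw within 0.2 rad), y along the rails, z up. Head and column: x from -46 to +107 mm, y within 25 mm, z from 125 to 230 mm
- carriage (a joint): how far the white three-pocket carriage has been slid along the rails from where it starts (m), growing to the stand's +y, 0 to 0.175. Pockets 44 mm square, 5 mm deep, in a row 50 mm apart along y. About 2 N of friction: it stays where left. It starts pulled out to the -y side, its middle pocket 80 to 115 mm short of the probe, no pocket under it
- carriage_grip (a point): point in the carriage's upright grey grip, on a tab 100 mm in front (-x) of the middle pocket. The grip is 14 mm thick along the rails (y), 24 mm across (x); its top is 12 mm above this point, the tab 26 mm below it. Pinch it from above, fingers closing along the stand's y
- lever (a joint): angle of the spring-return hand lever (rad): 0 fully up, grows as pressed down, stop at 0.55. Level pivot on the front of the head (stand frame x -40, y 0, z 160 mm, axis along x); the lever points to +y. It lowers the probe holder 40 mm per rad: the nose touches a slice at about 0.22, is half-way in at about 0.35 and bottoms at about 0.48
- lever_pad (a point): centre of the top face of the grey finger pad (34 x 40 mm, 12 mm thick) at the lever's end, 125 mm from the pivot; it slopes up 0.25 rad when the lever is up. Push it straight down with the closed fingertips: about 4 N to start, 5 N as the nose touches, 8 N at half-way. The pad has sunk about 28 mm when the nose touches, 43 mm at half-way, 59 mm when the nose bottoms
- plunger (a joint): how far the sprung probe nose is pushed into its holder (m): 0 hanging free, 0.010 all the way in; 1.4 N per mm. A black ring on the nose marks 5 mm: it meets the mouth of the holder at half-way
- probe_tip (a point): centre of the lower end of the probe nose (an 11 mm steel pin below a 28 mm round aluminium holder); with the lever up it hangs 9 mm above the slices' top faces
- coupon: the square slice, 36 x 36 x 10 mm, dark grey, lying loose in one of the three pockets; origin at the centre of its underside, z up
- disc_large: the larger round slice, 38 mm diameter, 10 mm thick, same material, in another pocket; origin at the centre of its underside
- disc_small: the smaller round slice, 26 mm diameter, 10 mm thick, same material, in the remaining pocket; origin at the centre of its underside
- reagent_bottle: bystander: upright brown bottle, 60 mm diameter, 130 mm tall; origin at the centre of its underside
- beaker: bystander: glass beaker, 70 mm diameter, 90 mm tall; origin at the centre of its underside
- rod_cradle: bystander: brown crystal rod, 44 mm diameter, 130 mm long, lying in a white cradle, 52 mm high; origin at the centre of its underside
There are look-alikes about, which are no part of the job. Leave any orange or red look-alike of the coupon alone.

How it is judged:
By the outcome, as a careful person would: the job done as asked, in the order asked, and still so for the second after the job is handed in, while the arm keeps its last pose, push and grip.
It also fails if it takes over 51 s, if anything falls off the work surface, if the arm or the gripper's body presses on something with over 40 N, if the wrist force passes 120 N, or if a joint passes its speed limit or range.

## Working session

There is one attempt and no reset: what is moved stays moved. The work goes in short steps, Python scripts to look and compute and a shell command to move; the robot and the scene stay as the last step left them, time stands still between calls to the robot, and variables do not carry over. Pictures are saved under pics/ and viewed, about 8 in all and at most 12, crops included, and the job is handed in when it is done.

```bash
mkdir -p pics
cat > h.py <<'E'
import numpy as np,cv2
from cell import *
from scipy.spatial.transform import Rotation as R
def cam(n):
    s=observe(); im,d=read_camera(n); c=get_calibration(n)
    if n=='wrist':
        T=np.eye(4);T[:3,:3]=R.from_euler('xyz',s['tool_rot']).as_matrix();T[:3,3]=s['tool_pos'];P=T@np.array(c['T_tool_cam'])
    else: P=np.array(c['pose'])
    f=200/np.tan(np.radians(c['vertical_fov'])/2)
    return im,d,(f,c['cx'],c['cy'],P)
def pts(d,K):
    f,cx,cy,P=K; v,u=np.mgrid[:400,:640]
    p=np.stack([(u-cx)/f*d,(v-cy)/f*d,d],-1); return p@P[:3,:3].T+P[:3,3]
def onz(u,v,z,K):
    f,cx,cy,P=K; r=P[:3,:3]@np.array([(u-cx)/f,(v-cy)/f,1]); return P[:3,3]+r*(z-P[2,3])/r[2]
def proj(p,K):
    f,cx,cy,P=K; q=P[:3,:3].T@(np.array(p)-P[:3,3]); return f*q[0]/q[2]+cx,f*q[1]/q[2]+cy
def save(n,im): cv2.imwrite('pics/'+n+'.png',im[...,::-1])
E
python3 - <<'E'
from h import *
for n in('scene','top'):
    im,d,K=cam(n); save(n,im); np.savez(n+'.npz',im=im,d=d,K=np.array([K[0],K[1],K[2]]),P=K[3]); print(n,K)
print(observe()); print(tip_reach() if callable(tip_reach) else tip_reach)
E
```

```text
scene (np.float64(387.50351034842646), 315.42090983838324, 195.1103733532518, array([[ 5.31469120e-01,  4.73802377e-01, -7.02176532e-01,
         1.38849195e+00],
       [ 8.47077658e-01, -2.97393754e-01,  4.40472924e-01,
        -4.73424627e-01],
       [-1.25796864e-04, -8.28895809e-01, -5.59403004e-01,
         7.37757899e-01],
       [ 0.00000000e+00,  0.00000000e+00,  0.00000000e+00,
         1.00000000e+00]]))
top (np.float64(429.9562265626791), 321.2170536719992, 202.43727181574917, array([[ 0.01851204, -0.98300287,  0.18265447,  0.41951389],
       [-0.9996766 , -0.01501201,  0.02052623, -0.01809489],
       [-0.01743533, -0.18297538, -0.98296288,  1.17908499],
       [ 0.        ,  0.        ,  0.        ,  1.        ]]))
{'time': 0.1, 'qpos': array([ 1.00702311e+00,  3.42668482e-01,  1.52489372e+00,  6.83354941e-06,
        1.27539118e+00, -1.46040655e-01]), 'qvel': array([ 0.00134027, -0.00132261, -0.00284815, -0.00118276, -0.00068197,
       -0.00080296]), 'joint_efforts': array([ 1.17514435e-03, -4.32003736e+01, -2.44695067e+01,  7.18549825e-02,
        5.26715477e-02, -1.01500052e-05]), 'tool_pos': array([0.21278584, 0.47954385, 0.21171615]), 'tool_rot': array([-1.72163942,  1.56943559, -2.13937398]), 'contact_force': array([0.37716559, 0.54861165, 0.76221644]), 'torque': array([-0.00650979, -0.01550245,  0.00541185]), 'opening': 0.09183641135646868}
0.025
```

View pics/scene.png

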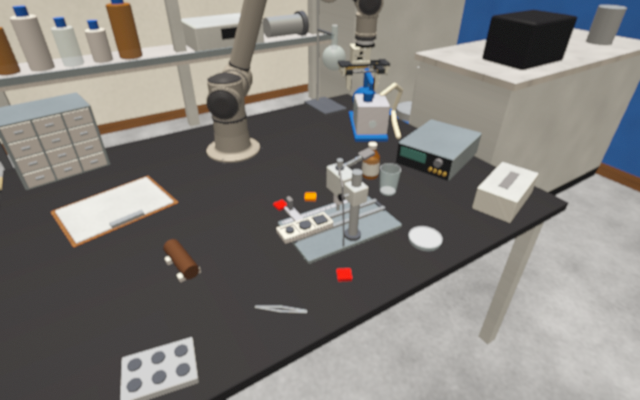

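View pics/top.png

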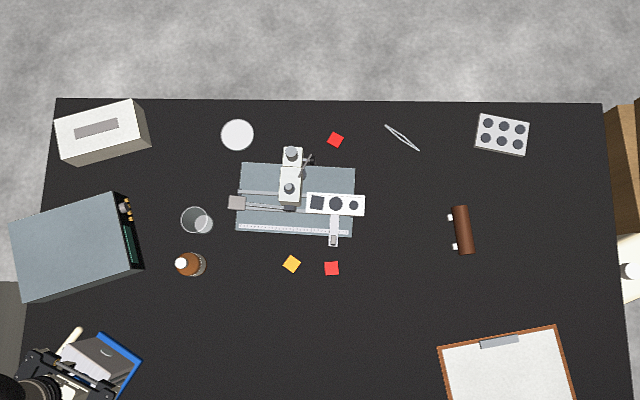

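The top view shows the stand at about (295,200) and the lever pad at (237,202). The carriage pockets hold a square (317,201), a large disc (335,203) and a small disc (353,205), with the grip at (333,240). The flat red and orange squares at (335,139), (332,268) and (291,264) are look-alikes. I'll enlarge this area and measure.

Run:
```python
from h import *
z=np.load('top.npz');im,d=z['im'],z['d'];K=(*z['K'],z['P'])
save('c1',cv2.resize(im[135:280,170:370],(800,580),interpolation=cv2.INTER_CUBIC))
p=pts(d,K)
for n,(u,v) in dict(sq=(317,201),dl=(335,203),ds=(353,205),grip=(333,240),pad=(237,202),head=(289,188),base=(270,225),bench=(380,260)).items(): print(n,p[v-1:v+2,u-1:u+2].reshape(-1,3).mean(0).round(4), p[v-1:v+2,u-1:u+2,2].round(3).ravel())
hsv=cv2.cvtColor(im,cv2.COLOR_RGB2HSV)
# base plate by height
m=((p[...,2]>0.004)&(p[...,2]<0.03)).astype(np.uint8); m[:150]=0;m[250:]=0;m[:,:225]=0;m[:,375:]=0
ys,xs=np.nonzero(m); r=cv2.minAreaRect(p[ys,xs,:2].astype(np.float32)); print('base',r)
# slices: dark pixels in carriage
g=im.max(2); mm=(g<110).astype(np.uint8); mm[:190]=0;mm[216:]=0;mm[:,:306]=0;mm[:,364:]=0
n,l,st,c=cv2.connectedComponentsWithStats(mm)
for i in range(1,n):
    if st[i,4]>25: print(st[i],c[i],onz(*c[i],0.05,K))
```

```text
sq [0.634  0.017  0.0452] [0.046 0.046 0.045 0.044 0.047 0.044 0.045 0.046 0.043]
dl [ 0.629  -0.0314  0.0468] [0.044 0.044 0.048 0.047 0.045 0.048 0.05  0.044 0.05 ]
ds [ 0.6241 -0.0795  0.0475] [0.044 0.046 0.047 0.048 0.048 0.049 0.052 0.045 0.049]
grip [ 0.5271 -0.0271  0.0737] [0.073 0.071 0.076 0.075 0.077 0.071 0.071 0.074 0.075]
pad [0.5998 0.1986 0.1981] [0.197 0.197 0.194 0.2   0.198 0.199 0.201 0.2   0.197]
head [0.6294 0.0759 0.2236] [0.222 0.224 0.225 0.223 0.225 0.223 0.223 0.222 0.226]
base [0.571  0.1451 0.0149] [0.014 0.017 0.012 0.017 0.016 0.012 0.016 0.016 0.014]
bench [ 0.4822 -0.1563 -0.0019] [ 0.002 -0.001 -0.007 -0.002 -0.004 -0.006  0.002 -0.002  0.001]
base ((0.6482714414596558, 0.06969605386257172), (0.2808804512023926, 0.4151438772678375), 0.7586430907249451)
[354 190  10   5  50] [358.5 192. ] [ 0.65928925 -0.09389618  0.05      ]
[310 195  14  15 124] [316.57258065 202.04032258] [0.63021014 0.01791566 0.05      ]
[329 197  13  14 121] [335.20661157 203.27272727] [ 0.62762327 -0.03189977  0.05      ]
[349 201   9   9  54] [353.24074074 204.81481481] [ 0.62417973 -0.0799928   0.05      ]
```

View pics/c1.png

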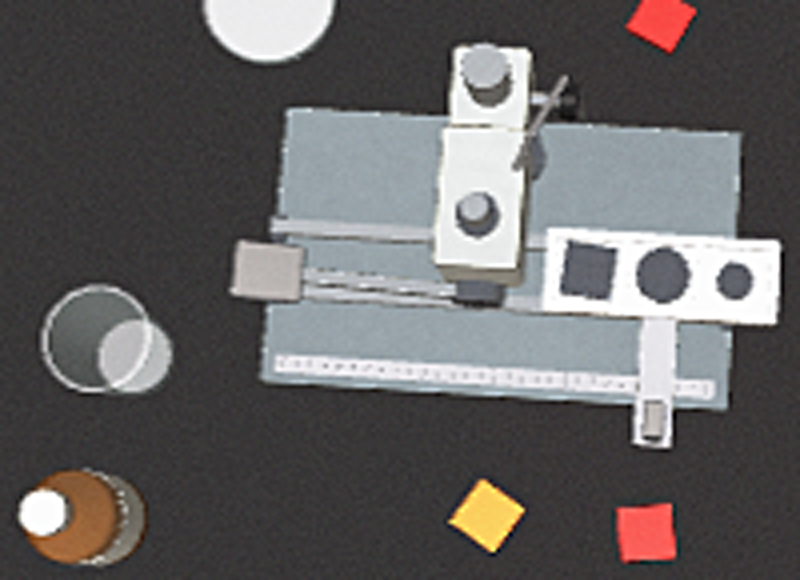

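The square slice is in the pocket nearest the head, and is grey (not orange or red), so that's the one. Next I'll hover over the grip.

```bash
cat >> h.py <<'E'
def plan(target,ydir):
    "shift in tool axes /40mm and roll (deg) to make tool y parallel to ydir (world xy), TCP at target"
    s=observe(); M=R.from_euler('xyz',s['tool_rot']).as_matrix()
    sh=M.T@(np.array(target)-s['tool_pos'])/0.04
    y=M.T@np.array([*ydir,0]); a=np.degrees(np.arctan2(y[2],y[1])); a=(a+90)%180-90
    print('shift',sh.round(3),'roll10',round(a/10,3),'| alt',round((a-180*np.sign(a))/10,3),'q6',s['qpos'][5],'t',s['time'])
    return M
E
python3 - <<'E'
from h import *
z=np.load('top.npz');K=(*z['K'],z['P'])
g=onz(333.75,239.5,0.076,K);print(g)
print(plan([g[0]-.003,g[1],0.20],[0.0615,0.998]).round(3))
plan([0.6,0.2,0.24],[0.998,-0.0615])
print(get_calibration('wrist'))
E
```

```text
[ 0.52820372 -0.02903225  0.076     ]
shift [ 0.302 -8.452 12.297] roll10 -2.041 | alt 15.959 q6 -0.14604065545931932 t 0.1
[[-0.001  0.406  0.914]
 [-0.001  0.914 -0.406]
 [-1.    -0.001 -0.   ]]
shift [-0.706 -2.461 11.683] roll10 6.959 | alt -11.041 q6 -0.14604065545931932 t 0.1
{'vertical_fov': 59.13251182112844, 'cx': 318.8997031708429, 'cy': 196.66709213423061, 'T_tool_cam': array([[-3.76414293e-05, -2.58554232e-01,  9.65996743e-01,
        -1.71346697e-01],
       [ 9.99999997e-01,  5.08092407e-05,  5.25657812e-05,
        -1.09013049e-03],
       [-6.26726662e-05,  9.65996743e-01,  2.58554229e-01,
        -6.95875916e-02],
       [ 0.00000000e+00,  0.00000000e+00,  0.00000000e+00,
         1.00000000e+00]])}
```

```bash
python3 -m crank '[{"fingers":0,"tx":0,"ty":-0.8,"tz":1.1,"roll":-0.2},{"fingers":0,"tx":0,"ty":-1.6,"tz":2.2,"roll":-0.4},{"fingers":0,"tx":0,"ty":-2.4,"tz":3.3,"roll":-0.6},{"fingers":0,"tx":0,"ty":-3.2,"tz":4.5,"roll":-0.9},{"fingers":0,"tx":0,"ty":-4.0,"tz":5.7,"roll":-1.2},{"fingers":0,"tx":0,"ty":-4.8,"tz":6.9,"roll":-1.5},{"fingers":0,"tx":0,"ty":-5.6,"tz":8.1,"roll":-1.8},{"fingers":0,"tx":0,"ty":-6.4,"tz":9.3,"roll":-2.04}]'
python3 - <<'E'
from h import *
z=np.load('top.npz');K=(*z['K'],z['P'])
g=onz(333.75,239.5,0.076,K)
plan([g[0]-.003,g[1],0.20],[0.0615,0.998])
E
```

```text
time: 1.1
tool_pos: [0.4497, 0.0932, 0.2122]
tool_rot: [2.181, 1.57, 2.12]
contact_force: [1.0, 0.0, 0.1]
opening: 0.0462
shift [ 0.304 -2.936  2.068] roll10 0.006 | alt -17.994 q6 -1.47344891412344 t 1.1
```

```bash
python3 -m crank '[{"fingers":0,"tx":0,"ty":-1.2,"tz":0.85,"roll":0},{"fingers":0,"tx":0.2,"ty":-2.2,"tz":1.6,"roll":0},{"fingers":0,"tx":0.3,"ty":-2.94,"tz":2.07,"roll":0},{"fingers":0,"tx":0.3,"ty":-2.94,"tz":2.07,"roll":0},{"fingers":0,"tx":0.3,"ty":-2.94,"tz":2.07,"roll":0},{"fingers":0,"tx":0.3,"ty":-2.94,"tz":2.07,"roll":0},{"fingers":0,"tx":0.3,"ty":-2.94,"tz":2.07,"roll":0},{"fingers":0,"tx":0.3,"ty":-2.94,"tz":2.07,"roll":0}]'
python3 - <<'E'
from h import *
im,d,K=cam('wrist'); save('w1',im); np.savez('w1.npz',im=im,d=d,K=np.array(K[:3]),P=K[3]); print(observe()['tool_pos'])
E
```

```text
time: 2.1
tool_pos: [0.5244, -0.027, 0.2006]
tool_rot: [0.172, 1.57, 0.111]
contact_force: [-0.4, 0.8, 0.4]
opening: 0.0458
[ 0.52447066 -0.02713054  0.20050876]
```

View pics/w1.png

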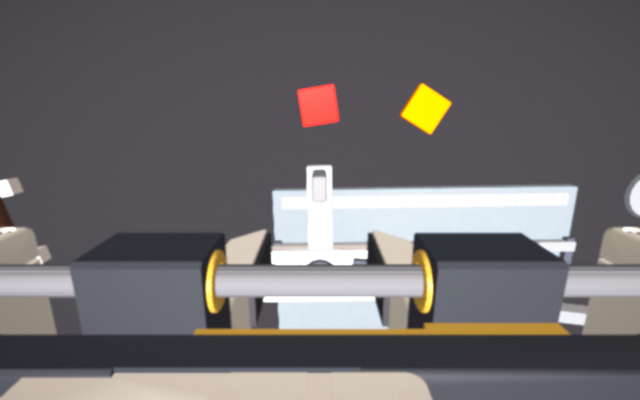

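Wrist view: the grip is at about (319,187) on its tab, and the jaws straddle its column. I'll fix its position and height by triangulating the wrist and top views.

Run:
```python
from h import *
z=np.load('w1.npz');im,d=z['im'],z['d'];K=(*z['K'],z['P']);p=pts(d,K)
zt=np.load('top.npz');Kt=(*zt['K'],zt['P'])
save('c2',cv2.resize(im[150:260,260:380],(720,660),interpolation=cv2.INTER_CUBIC)[:600])
h=p[165:215,305:335,2]; m=(h>0.068); ys,xs=np.nonzero(m); print('zs',np.percentile(h,[5,25,50,75,95]).round(4))
q=p[165:215,305:335][m]; print('grip top',q.mean(0),q.min(0),q.max(0),len(q),xs.min()+305,xs.max()+305,ys.min()+165,ys.max()+165)
def ray(u,v,K): f,cx,cy,P=K; r=P[:3,:3]@np.array([(u-cx)/f,(v-cy)/f,1]); return P[:3,3],r/np.linalg.norm(r)
uv=(xs.mean()+305,ys.mean()+165)
for a in [uv]:
  o1,r1=ray(*a,K);o2,r2=ray(333.75,239.5,Kt)
  s=np.linalg.lstsq(np.c_[r1,-r2],o2-o1,rcond=None)[0];A=o1+s[0]*r1;B=o2+s[1]*r2;print('tri',a,A,B)
# base plate front edge angle & ends, at z=.015
bp=(p[...,2]>0.008)&(p[...,2]<0.022);bp[:180]=0;bp[232:]=0
ys,xs=np.nonzero(bp); print('base px',xs.min(),xs.max(),ys.min())
row=[(x,np.nonzero(bp[:,x])[0].min()) for x in list(range(285,305))+list(range(345,565)) if bp[:,x].any()]
w=np.array([onz(x,y-.5,.015,K)[:2] for x,y in row]); c=np.polyfit(w[:,1],w[:,0],1); print('front edge dx/dy',c, 'n',len(row))
for v in(205,215,222):
  xx=np.nonzero(bp[v])[0]; print(v,onz(xx.min()-.5,v,.015,K),onz(xx.max()+.5,v,.015,K))
```

```text
zs [-0.0008  0.0349  0.0362  0.0719  0.0743]
grip top [ 0.52644318 -0.02836918  0.07544246] [ 0.45449134 -0.03565174  0.06811494] [ 0.53989233 -0.02135013  0.3718976 ] 426 308 326 170 212
tri (np.float64(318.4718309859155), np.float64(188.45539906103286)) [ 0.52952914 -0.02860269  0.06278996] [ 0.52950502 -0.0291632   0.06279314]
base px 0 639 180
front edge dx/dy [0.04703916 0.54244989] n 240
205 [ 0.5387428  -0.36421498  0.015     ] [0.57961742 0.3074886  0.015     ]
215 [ 0.54989935 -0.36322108  0.015     ] [0.59082902 0.30941838 0.015     ]
222 [ 0.55775994 -0.36336968  0.015     ] [0.59430275 0.23719573 0.015     ]
```

Run:
```python
from h import *
zt=np.load('top.npz');K=(*zt['K'],zt['P']);im,d=zt['im'],zt['d'];p=pts(d,K)
c=[onz(170+a/4-.4,135+b/4-.4,.015,K) for a,b in((262,382),(728,408),(288,108),(740,132))]
c=np.array(c);print(c.round(4)); ye=(c[0]-c[1]+c[2]-c[3])[:2];ye/=np.linalg.norm(ye);xe=np.array([ye[1],-ye[0]]);print('ydir',ye,'len',np.linalg.norm(c[0]-c[1]),np.linalg.norm(c[2]-c[3]))
ctr=c.mean(0)[:2]
def f(n,q): q=np.array(q)[:2]-ctr; print(n,'x',round(q@xe,4),'y',round(q@ye,4))
g=im.max(2); mm=(g<110).astype(np.uint8); mm[:190]=0;mm[216:]=0;mm[:,:306]=0;mm[:,364:]=0
_,l,st,cc=cv2.connectedComponentsWithStats(mm)
for i in range(1,len(cc)):
    if st[i,4]>50: f('slice%d'%i,onz(*cc[i],0.0465,K))
# head top, pad by height mask
hm=((p[...,2]>.205)).astype(np.uint8); hm[:,:270]=0;hm[:,310:]=0;hm[:140]=0;hm[215:]=0
f('headrect',cv2.minAreaRect(p[hm>0][:,:2].astype(np.float32))[0]); print(cv2.minAreaRect(p[hm>0][:,:2].astype(np.float32)),np.median(p[hm>0][:,2]))
pm=((p[...,2]>.17)&(p[...,2]<.23)).astype(np.uint8); pm[:,:222]=0;pm[:,248:]=0;pm[:190]=0;pm[215:]=0
q=p[pm>0]; f('pad',q.mean(0)); print(q.mean(0),q.min(0),q.max(0),len(q))
f('knob',onz(289.3,187.5,.23,K))
f('knob2',onz(289.3,187.5,.245,K)); print(p[184:191,286:293,2].round(3)); print('ctr',ctr)
```

```text
[[ 0.5554  0.24    0.015 ]
 [ 0.5429 -0.0779  0.015 ]
 [ 0.7492  0.2324  0.015 ]
 [ 0.7362 -0.0852  0.015 ]]
ydir [0.04017355 0.99919272] len 0.31816153022715066 0.3178308779677801
slice2 x -0.0127 y -0.0599
slice3 x -0.0133 y -0.1099
slice4 x -0.0148 y -0.1582
headrect x -0.0737 y -0.0368
((0.5708277225494385, 0.0435112863779068), (0.3195323348045349, 0.06829307228326797), 10.089067459106445) 0.2254850519225432
pad x -0.0523 y 0.1191
[0.5984729  0.19839881 0.19717645] [0.58186943 0.17597535 0.188119  ] [0.61669545 0.21908485 0.20472775] 262
knob x -0.0167 y -0.0034
knob2 x -0.0199 y -0.005
[[0.224 0.226 0.221 0.225 0.224 0.222 0.202]
 [0.221 0.226 0.224 0.227 0.222 0.222 0.203]
 [0.225 0.224 0.225 0.225 0.224 0.221 0.203]
 [0.225 0.227 0.222 0.224 0.225 0.218 0.218]
 [0.222 0.225 0.223 0.225 0.223 0.223 0.212]
 [0.219 0.225 0.223 0.222 0.226 0.212 0.206]
 [0.203 0.214 0.216 0.216 0.212 0.204 0.206]]
ctr [0.64593122 0.07732791]
```

```bash
python3 -m crank '[{"fingers":0,"tx":1,"ty":-0.035,"tz":0.05,"roll":-0.1},{"fingers":0,"tx":2,"ty":-0.035,"tz":0.05,"roll":-0.1},{"fingers":0,"tx":2.8,"ty":-0.035,"tz":0.05,"roll":-0.1},{"fingers":0,"tx":3.3,"ty":-0.035,"tz":0.05,"roll":-0.1},{"fingers":0,"tx":3.34,"ty":-0.035,"tz":0.05,"roll":-0.1},{"fingers":-0.9,"tx":3.34,"ty":-0.035,"tz":0.05,"roll":-0.1},{"fingers":-0.9,"tx":3.34,"ty":-0.035,"tz":0.05,"roll":-0.1},{"fingers":-0.9,"tx":3.34,"ty":-0.035,"tz":0.05,"roll":-0.1}]' 15
python3 -m crank '[{"fingers":-0.9,"tx":0,"ty":0,"tz":0,"roll":0},{"fingers":-0.9,"tx":0,"ty":0,"tz":0,"roll":0},{"fingers":-0.9,"tx":0,"ty":0,"tz":0,"roll":0},{"fingers":-0.9,"tx":0,"ty":0,"tz":0,"roll":0},{"fingers":-0.9,"tx":0,"ty":0,"tz":0,"roll":0},{"fingers":-0.9,"tx":0,"ty":0,"tz":0,"roll":0},{"fingers":-0.9,"tx":0,"ty":0,"tz":0,"roll":0},{"fingers":-0.9,"tx":0,"ty":0,"tz":0,"roll":0}]'
```

```text
time: 3.15
tool_pos: [0.5269, -0.0291, 0.0675]
tool_rot: [-0.099, 1.569, -0.143]
contact_force: [-0.6, 0.2, -0.3]
opening: 0.0205
time: 4.15
tool_pos: [0.5265, -0.029, 0.0667]
tool_rot: [1.011, 1.571, 0.967]
contact_force: [-0.2, 0.7, -0.2]
opening: 0.0047
```

Closing to 4.7 mm means nothing is between the pads. I need to look.

Run:
```python
from h import *
im,d,K=cam('wrist'); save('w2',im); p=pts(d,K); np.savez('w2.npz',im=im,d=d,K=np.array(K[:3]),P=K[3])
```

```text
(no output)
```

View pics/w2.png

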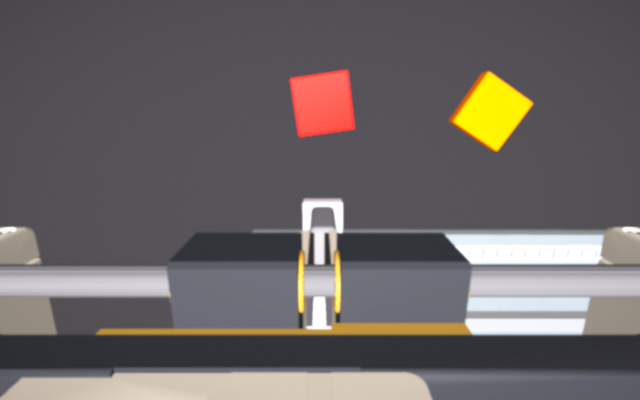

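Run:
```python
from h import *
z=np.load('w2.npz');im,d=z['im'],z['d'];K=(*z['K'],z['P']);p=pts(d,K)
for v in range(196,240,3): print(v,p[v,322].round(4),d[v,322].round(3),im[v,322])
print('fingers',p[245,308].round(4),p[245,332].round(4),p[258,308].round(4),p[258,322].round(4))
save('c3',cv2.resize(im[190:340,270:370],(400,600),interpolation=cv2.INTER_CUBIC))
z=np.load('w1.npz');im,d=z['im'],z['d'];K=(*z['K'],z['P']);p=pts(d,K)
for v in range(164,215,3): print(v,p[v,319].round(4),im[v,319])
```

```text
196 [ 0.52   -0.0275 -0.0006] 0.247 [90 87 92]
199 [ 0.5138 -0.0275  0.0296] 0.216 [189 178 179]
202 [ 0.5143 -0.0275  0.0348] 0.211 [251 250 252]
205 [ 0.5159 -0.0276  0.0355] 0.211 [254 254 255]
208 [ 0.5162 -0.0277  0.0407] 0.206 [128 123 129]
211 [ 0.5162 -0.0277  0.0468] 0.2 [119 115 118]
214 [ 0.516  -0.0278  0.0528] 0.194 [120 116 121]
217 [ 0.5157 -0.0278  0.0589] 0.188 [121 118 122]
220 [ 0.5157 -0.0278  0.0639] 0.184 [123 118 123]
223 [ 0.5158 -0.0279  0.0683] 0.179 [122 120 123]
226 [ 0.5166 -0.0279  0.0706] 0.177 [161 155 162]
229 [ 0.5171 -0.028   0.0738] 0.174 [232 227 232]
232 [ 0.5188 -0.028   0.0734] 0.175 [245 241 244]
235 [ 0.52   -0.0281  0.0743] 0.175 [246 242 245]
238 [ 0.5216 -0.0282  0.0742] 0.175 [245 241 245]
fingers [ 0.516  -0.0342  0.0959] [ 0.5143 -0.0239  0.1009] [ 0.5158 -0.0338  0.1095] [ 0.5332 -0.0286  0.0725]
164 [ 0.5182 -0.0274 -0.001 ] [133 126 129]
167 [ 0.5149 -0.0272  0.0357] [253 253 254]
170 [ 0.5159 -0.0273  0.0458] [151 146 156]
173 [ 0.5161 -0.0273  0.0593] [120 117 121]
176 [ 0.516  -0.0273  0.0729] [173 167 173]
179 [ 0.5184 -0.0274  0.0743] [246 242 246]
182 [ 0.5212 -0.0276  0.0736] [251 248 250]
185 [ 0.5238 -0.0278  0.0739] [250 247 250]
188 [ 0.5267 -0.028   0.073 ] [249 246 249]
191 [ 0.5291 -0.0281  0.0739] [249 246 248]
194 [ 0.5321 -0.0283  0.073 ] [248 245 248]
197 [ 0.5344 -0.0284  0.0743] [247 244 246]
200 [ 0.5373 -0.0286  0.0736] [240 236 240]
203 [ 0.5509 -0.0294  0.0361] [254 254 255]
206 [ 0.5535 -0.0296  0.0374] [255 255 255]
209 [ 0.5572 -0.0298  0.0357] [255 255 255]
212 [ 0.5598 -0.03    0.0374] [255 255 255]
```

View pics/c3.png

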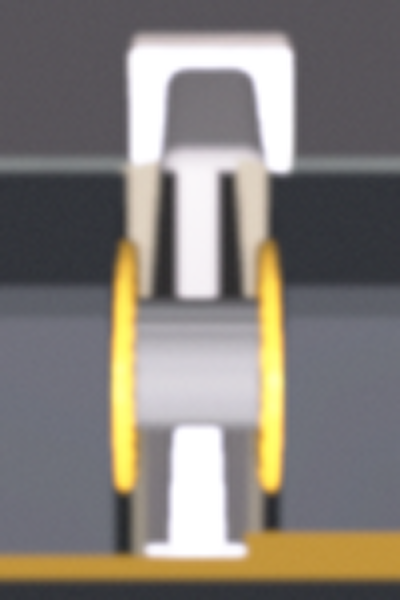

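The grip actually stands between the fingers. I'll test it with a small tug towards the probe and watch whether the grip follows.

```bash
python3 -m crank '[{"fingers":-0.9,"tx":0,"ty":0.05,"tz":0,"roll":0},{"fingers":-0.9,"tx":0,"ty":0.1,"tz":0,"roll":0},{"fingers":-0.9,"tx":0,"ty":0.15,"tz":0,"roll":0},{"fingers":-0.9,"tx":0,"ty":0.2,"tz":0,"roll":0},{"fingers":-0.9,"tx":0,"ty":0.25,"tz":0,"roll":0},{"fingers":-0.9,"tx":0,"ty":0.25,"tz":0,"roll":0},{"fingers":-0.9,"tx":0,"ty":0.25,"tz":0,"roll":0},{"fingers":-0.9,"tx":0,"ty":0.25,"tz":0,"roll":0}]'
python3 - <<'E'
from h import *
z=np.load('w2.npz');p=pts(z['d'],(*z['K'],z['P']))
for v in(236,250): print(v,[(u,p[v,u].round(4).tolist()) for u in(303,306,309,312,315,318,321,324,327,330,333,336)])
im,d,K=cam('wrist');p=pts(d,K);np.savez('w3.npz',im=im,d=d,K=np.array(K[:3]),P=K[3])
q=p[226:240,295:360].reshape(-1,3);m=(q[:,2]>.069)&(q[:,2]<.079);print('grip now y',q[m].mean(0),q[m].min(0),q[m].max(0))
im,d,K=cam('top');p=pts(d,K)
g=im.max(2); mm=(g<110).astype(np.uint8); mm[:190]=0;mm[216:]=0;mm[:,:300]=0;mm[:,364:]=0
_,l,st,cc=cv2.connectedComponentsWithStats(mm)
print([ (st[i].tolist(),cc[i].round(2).tolist()) for i in range(1,len(cc)) if st[i,4]>25])
E
```

```text
time: 5.2
tool_pos: [0.5269, -0.0191, 0.0667]
tool_rot: [1.494, 1.571, 1.449]
contact_force: [0.0, 0.1, 0.4]
opening: 0.0045
236 [(303, [0.5147, -0.0366, 0.0884]), (306, [0.5144, -0.0352, 0.0892]), (309, [0.5161, -0.0341, 0.0849]), (312, [0.5165, -0.0327, 0.084]), (315, [0.521, -0.0316, 0.0727]), (318, [0.5202, -0.0301, 0.0748]), (321, [0.5209, -0.0286, 0.0732]), (324, [0.516, -0.0271, 0.0861]), (327, [0.5164, -0.0257, 0.0853]), (330, [0.515, -0.0244, 0.0888]), (333, [0.5151, -0.023, 0.0888]), (336, [0.4901, -0.0239, 0.1525])]
250 [(303, [0.5141, -0.0358, 0.1055]), (306, [0.5147, -0.0347, 0.1042]), (309, [0.5166, -0.0337, 0.0999]), (312, [0.5163, -0.0324, 0.1007]), (315, [0.5278, -0.0319, 0.0745]), (318, [0.5279, -0.0304, 0.0744]), (321, [0.5279, -0.0289, 0.0745]), (324, [0.5161, -0.0273, 0.1016]), (327, [0.5167, -0.0261, 0.1005]), (330, [0.5151, -0.0249, 0.1043]), (333, [0.5146, -0.0237, 0.1055]), (336, [0.4915, -0.0242, 0.1584])]
grip now y [ 0.51785334 -0.02550812  0.07272123] [ 0.51590726 -0.03150373  0.06945272] [ 0.52348418 -0.01619062  0.07856532]
[([354, 190, 10, 5, 50], [358.5, 192.0]), ([307, 194, 17, 22, 51], [312.51, 200.82]), ([330, 197, 14, 6, 37], [336.14, 199.27]), ([350, 201, 10, 15, 44], [355.25, 205.57])]
```

The grip did not follow. The depth shows the finger ends at z≈0.078, just above the grip top (0.074), where I expected tips at 0.042. I'll measure the fingertips in the tool frame from both wrist pictures.

Run:
```python
from h import *
c=get_calibration('wrist');T=np.array(c['T_tool_cam']);f=200/np.tan(np.radians(c['vertical_fov'])/2)
for n in('w1','w2','w3'):
    d=np.load(n+'.npz')['d']; t=pts(d,(f,c['cx'],c['cy'],T))
    m=(np.abs(t[...,2])<.02)&(t[...,0]<.03)&(t[...,0]>-.12)&(np.abs(t[...,1])<.06)&(d>0)
    q=t[m]; h=np.histogram(q[:,0],bins=np.arange(-.12,.031,.01)); print(n,h[0],'tip x max',np.percentile(q[:,0],[90,99,100]))
    for s in(-1,1):
        k=q[(np.sign(q[:,1])==s)]; k=k[k[:,0]<.02]; print(s,k[np.argsort(-k[:,0])[:400:60]].round(4).tolist())
print(observe()['tool_pos'],observe()['qpos'])
```

```text
w1 [  0 200 344 602 572 503 584 829 848 737 293   0   0   0   0] tip x max [-0.02394161 -0.01472203 -0.01181165]
-1 [[-0.0128, -0.0243, -0.01], [-0.0166, -0.0239, -0.0075], [-0.0189, -0.028, -0.0118], [-0.021, -0.0354, -0.0117], [-0.023, -0.024, -0.0061], [-0.0248, -0.0364, -0.0117], [-0.0261, -0.033, -0.0118]]
1 [[-0.0118, 0.0237, -0.0097], [-0.0165, 0.0218, -0.0049], [-0.0189, 0.0295, -0.0119], [-0.0212, 0.0237, -0.0103], [-0.023, 0.0239, -0.01], [-0.0245, 0.0232, -0.0102], [-0.0264, 0.0348, -0.0119]]
w2 [  0   0  52  40  74 112 354 150 237 209 121 543 156 136 162] tip x max [0.01450227 0.02980922 0.0299793 ]
-1 [[0.0199, -0.006, -0.008], [0.0096, -0.0057, -0.009], [0.0011, -0.005, -0.0097], [-0.0052, -0.0049, -0.0087], [-0.0066, -0.0038, -0.0103], [-0.0071, -0.0009, -0.0052], [-0.0075, -0.0014, 0.0087]]
1 [[0.02, 0.0043, -0.0103], [0.0119, 0.0041, -0.0106], [0.0047, 0.0007, -0.0107], [-0.0016, 0.0058, -0.0101], [-0.0057, 0.0041, -0.01], [-0.007, 0.0011, -0.0014], [-0.0078, 0.0001, 0.0014]]
w3 [  0   1  49  49  68 107 356 149 238 207 124 318 152 132 176] tip x max [0.01717662 0.02988822 0.02998554]
-1 [[0.0199, -0.0026, -0.0086], [0.0154, -0.007, -0.0106], [0.011, -0.003, -0.0097], [0.0067, -0.0141, -0.01], [0.0026, -0.004, -0.0097], [-0.0008, -0.009, -0.0104], [-0.0041, -0.0024, -0.0073]]
1 [[-0.0119, 0.0025, -0.0097], [-0.0198, 0.0056, -0.0112], [-0.0261, 0.0049, -0.0118], [-0.0313, 0.0017, -0.0102], [-0.0359, 0.0012, -0.0095], [-0.0417, 0.0019, -0.0103], [-0.0581, 0.0013, -0.0011]]
[ 0.52689548 -0.01909783  0.06671684] [-1.81693015e-01  5.08923684e-01  1.70824647e+00  9.00801943e-05
  9.24374828e-01 -1.70820959e+00]
```

The finger ends sit at tool x ≈ -0.0115 in all three pictures, about 36 mm short of the stated tip_reach. The camera's bench and grip heights agree with the top view, so I trust what I see. I'll open, re-centre and go 36 mm lower, watching the force.

```bash
python3 -m crank '[{"fingers":0,"tx":0,"ty":0,"tz":0,"roll":0},{"fingers":0,"tx":0,"ty":0,"tz":0,"roll":0},{"fingers":0,"tx":0,"ty":-0.24,"tz":0.03,"roll":0},{"fingers":0,"tx":0,"ty":-0.24,"tz":0.03,"roll":0},{"fingers":0,"tx":0.2,"ty":-0.24,"tz":0.03,"roll":0},{"fingers":0,"tx":0.4,"ty":-0.24,"tz":0.03,"roll":0},{"fingers":0,"tx":0.5,"ty":-0.24,"tz":0.03,"roll":0},{"fingers":0,"tx":0.5,"ty":-0.24,"tz":0.03,"roll":0}]' 15
python3 -m crank '[{"fingers":0,"tx":0.1,"ty":0,"tz":0,"roll":0},{"fingers":0,"tx":0.2,"ty":0,"tz":0,"roll":0},{"fingers":0,"tx":0.3,"ty":0,"tz":0,"roll":0},{"fingers":0,"tx":0.38,"ty":0,"tz":0,"roll":0},{"fingers":-0.9,"tx":0.38,"ty":0,"tz":0,"roll":0},{"fingers":-0.9,"tx":0.38,"ty":0,"tz":0,"roll":0},{"fingers":-0.9,"tx":0.38,"ty":0,"tz":0,"roll":0},{"fingers":-0.9,"tx":0.38,"ty":0,"tz":0,"roll":0}]'
```

```text
time: 6.3
tool_pos: [0.5274, -0.0285, 0.0462]
tool_rot: [2.887, 1.57, 2.843]
contact_force: [-0.1, 0.1, 0.8]
opening: 0.0459
time: 7.3
tool_pos: [0.5278, -0.0271, 0.0316]
tool_rot: [1.427, 1.568, 1.381]
contact_force: [1.4, 9.0, 0.3]
opening: 0.0143
```

Gripped this time: the opening is 14.3 mm, which matches the 14 mm grip. I'll slide about 58 mm to +y.

```bash
python3 -m crank '[{"fingers":-0.9,"tx":0,"ty":0.1,"tz":0,"roll":0},{"fingers":-0.9,"tx":0,"ty":0.35,"tz":0,"roll":0},{"fingers":-0.9,"tx":0,"ty":0.65,"tz":0,"roll":0},{"fingers":-0.9,"tx":0,"ty":0.95,"tz":0,"roll":0},{"fingers":-0.9,"tx":0,"ty":1.25,"tz":0,"roll":0},{"fingers":-0.9,"tx":0,"ty":1.45,"tz":0,"roll":0},{"fingers":-0.9,"tx":0,"ty":1.45,"tz":0,"roll":0},{"fingers":-0.9,"tx":0,"ty":1.45,"tz":0,"roll":0}]'
python3 - <<'E'
from h import *
im,d,K=cam('scene'); save('s2',cv2.resize(im[150:270,260:420],(800,600),interpolation=cv2.INTER_CUBIC)); np.savez('s2.npz',im=im,d=d,K=np.array(K[:3]),P=K[3])
print(observe()['tool_pos'])
im,d,K=cam('top'); np.savez('t2.npz',im=im,d=d,K=np.array(K[:3]),P=K[3])
E
```

```text
time: 8.3
tool_pos: [0.5304, 0.0296, 0.0316]
tool_rot: [0.868, 1.57, 0.824]
contact_force: [0.6, 2.6, 1.9]
opening: 0.0139
[0.53040375 0.02942613 0.03161701]
```

View pics/s2.png

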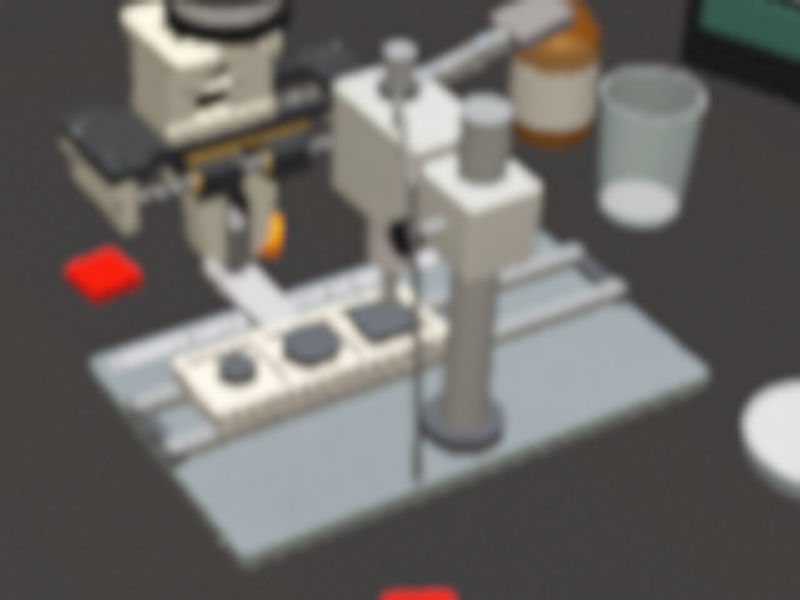

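The scene crop shows the nose at about (390,290), over or near the square slice at about (383,320). The picture is too coarse to judge centring, so I'll release, lift, turn 90° and look from the front with the wrist camera.

```bash
python3 -m crank '[{"fingers":-0.3,"tx":0,"ty":0,"tz":0,"roll":0},{"fingers":-0.3,"tx":0,"ty":0,"tz":0,"roll":0},{"fingers":-0.3,"tx":0,"ty":0,"tz":0,"roll":0},{"fingers":-0.3,"tx":-0.6,"ty":0,"tz":0,"roll":0},{"fingers":-0.3,"tx":-1.4,"ty":0,"tz":0,"roll":0},{"fingers":-0.3,"tx":-2.4,"ty":0,"tz":0,"roll":0},{"fingers":-0.3,"tx":-2.5,"ty":0,"tz":-1,"roll":0},{"fingers":-0.3,"tx":-2.5,"ty":0,"tz":-1.7,"roll":0}]'
python3 - <<'E'
from h import *
O=np.array([.633,.077]);xe=np.array([.999,-.042]);ye=np.array([.042,.999])
t=O-.17*xe; print(t)
M=plan([*t,.13],xe);print(M.round(3))
E
```

```text
time: 9.4
tool_pos: [0.4611, 0.0322, 0.132]
tool_rot: [-0.132, 1.57, -0.176]
contact_force: [0.0, 0.3, -0.9]
opening: 0.0321
[0.46317 0.08414]
shift [ 0.05   1.299 -0.007] roll10 8.987 | alt -9.013 q6 -1.6227173279268785 t 9.4
[[ 0.001  0.044  0.999]
 [-0.     0.999 -0.044]
 [-1.    -0.     0.001]]
```

```bash
python3 -m crank '[{"fingers":-1,"tx":0,"ty":0,"tz":0,"roll":1.05},{"fingers":-1,"tx":0,"ty":0,"tz":0,"roll":2.1},{"fingers":-1,"tx":0,"ty":0,"tz":0,"roll":3.15},{"fingers":-1,"tx":0,"ty":0,"tz":0,"roll":4.2},{"fingers":-1,"tx":0,"ty":0,"tz":0,"roll":5.25},{"fingers":-1,"tx":0,"ty":0,"tz":0,"roll":6.3},{"fingers":-1,"tx":0,"ty":0,"tz":0,"roll":7.35},{"fingers":-1,"tx":0,"ty":0,"tz":0,"roll":8.4}]'
python3 - <<'E'
from h import *
im,d,K=cam('wrist'); save('w4',im); np.savez('w4.npz',im=im,d=d,K=np.array(K[:3]),P=K[3])
print(observe()['tool_pos'],K[3][:3,3], proj([.633,.077,.05],K))
E
```

```text
time: 10.4
tool_pos: [0.4621, 0.0322, 0.1315]
tool_rot: [-1.59, 1.57, -3.107]
contact_force: [-0.3, 0.2, 1.0]
opening: 0.0005
[0.46213872 0.03218309 0.13146497] [0.45761885 0.1004227  0.30280193] (np.float64(561.2893523045572), np.float64(149.97026191967947))
```

View pics/w4.png

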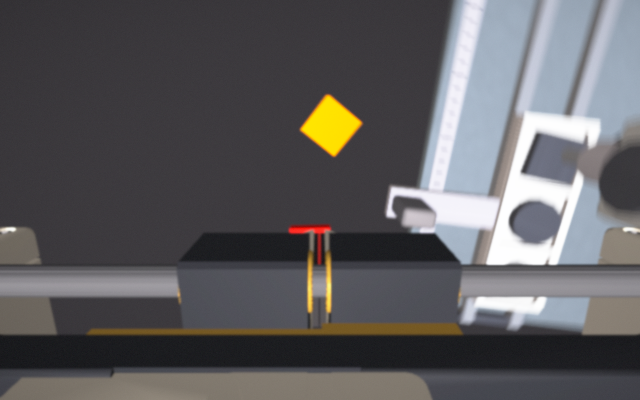

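Now it is clear: the square slice is at about (553,158), the nose comes in from the right near (575,160), and the disc is at (535,222). I'll enlarge this.

Run:
```python
from h import *
z=np.load('w4.npz');im=z['im']; K=(*z['K'],z['P'])
save('c4',cv2.resize(im[105:215,500:640],(763,600),interpolation=cv2.INTER_CUBIC))
```

```text
(no output)
```

View pics/c4.png

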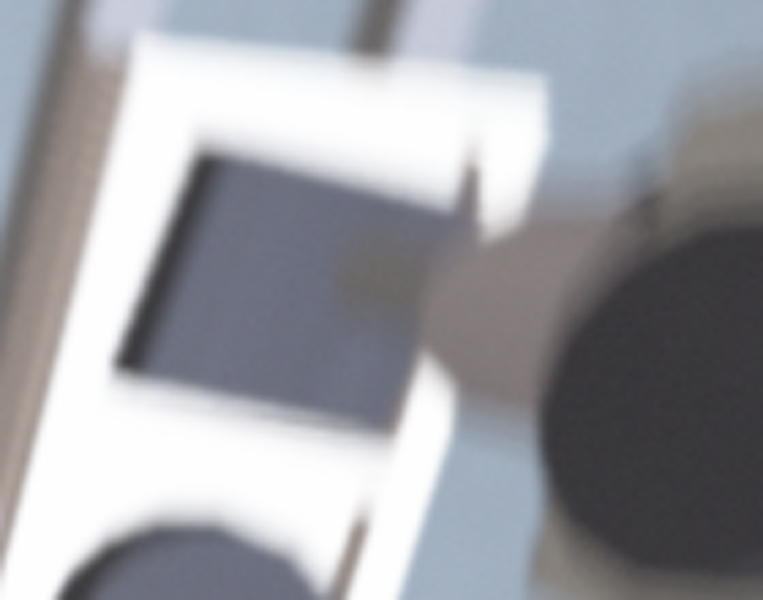

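Run:
```python
from h import *
z=np.load('w4.npz');im,d=z['im'],z['d']; K=(*z['K'],z['P']);p=pts(d,K)
print('slice z',np.median(p[148:168,538:555,2]),'nose',p[150:160,563:576:3].round(4)[4])
px=lambda x,y:(500+(x+.5)/5.45-.5,105+(y+.5)/5.454-.5)
zs=.0455
C=np.array([onz(*px(x,y),zs,K)[:2] for x,y in((210,155),(145,370),(388,430),(468,210))])
print(C.round(4)); print([np.linalg.norm(C[i]-C[i-1]).round(4) for i in range(4)])
c=C.mean(0); ye=(C[0]-C[1]+C[3]-C[2]);ye/=np.linalg.norm(ye);xe=np.array([ye[1],-ye[0]]);print('ctr',c,'ydir',ye)
for x,y,h in((350,275,.009),(425,275,None)):
    t=onz(*px(x,y),zs+(h or .009),K)[:2]; print('tip rel',(t-c)@xe,(t-c)@ye,t)
# nose axis: world vertical projected
t=onz(*px(350,275),zs+.009,K)
for dz in(0,.01,.02): 
    u,v=proj(t+[0,0,dz],K); print('axis crop',(u-500)*5.45,(v-105)*5.45)
for y0 in(-.16,-.15,-.04): pass
print('disc L',onz(535,222,zs,K))
```

```text
slice z 0.045982186518305934 nose [[0.6275 0.0753 0.0605]
 [0.6271 0.0758 0.064 ]
 [0.6277 0.0761 0.066 ]
 [0.6275 0.0765 0.069 ]
 [0.6269 0.077  0.0726]]
[[0.6166 0.0878]
 [0.614  0.0587]
 [0.649  0.0522]
 [0.6525 0.0825]]
[np.float64(0.0363), np.float64(0.0292), np.float64(0.0356), np.float64(0.0304)]
ctr [0.6330259  0.07028682] ydir [0.10261104 0.99472156]
tip rel -0.000918677366182166 0.003627935947392774 [0.63248434 0.07398987]
tip rel 0.008690163631910242 0.005150460576196841 [0.64219869 0.07451838]
axis crop 347.7749999999994 272.57294646131277
axis crop 401.6289136690372 284.1289490937771
axis crop 460.00955114988034 296.65629862977636
disc L [0.62874664 0.0206266  0.0455    ]
```

Run:
```python
from h import *
z=np.load('w4.npz');im,d=z['im'],z['d']; K=(*z['K'],z['P']);p=pts(d,K)
g=im.max(2).astype(int); win=np.zeros(g.shape,bool);win[110:205,505:600]=1
nm=win&(p[...,2]>.056)&(p[...,2]<.09)&(p[...,0]<.65)&(p[...,0]>.615)
print('nose n',nm.sum())
for lo in np.arange(.054,.09,.004):
    m=win&(p[...,2]>lo)&(p[...,2]<lo+.004)&(p[...,0]>.615)&(p[...,0]<.65)&(p[...,1]<.1)
    if m.sum()>3: q=p[m]; print(round(lo,3),m.sum(),'x min',q[:,0].min().round(4),'y',q[:,1].min().round(4),q[:,1].max().round(4),np.median(q[:,1]).round(4))
for th in(120,150,180):
    m=(win&(g<th)&(p[...,2]>.040)&(p[...,2]<.0515)).astype(np.uint8)
    n,l,st,cc=cv2.connectedComponentsWithStats(m); i=1+np.argmax(st[1:,4])
    ys,xs=np.nonzero(l==i); w=np.array([onz(a,b,.0458,K)[:2] for a,b in zip(xs,ys)],np.float32)
    print(th,st[i],'ctr mean',w.mean(0),'rect',cv2.minAreaRect(w),'y pct',np.percentile(w[:,1],[0,3,97,100]))
# y-profile of brightness along line x=0.622 (front part) at z=.0458
for X in(.622,.628):
    print(X,[(round(Y,3),int(g[int(round(proj([X,Y,.0458],K)[1])),int(round(proj([X,Y,.0458],K)[0]))])) for Y in np.arange(.044,.1,.002)])
```

```text
nose n 517
0.054 15 x min 0.6268 y 0.0735 0.0828 0.079
0.058 64 x min 0.6266 y 0.0724 0.0831 0.0781
0.062 72 x min 0.626 y 0.0723 0.083 0.0785
0.066 63 x min 0.6265 y 0.0724 0.0831 0.0782
0.07 46 x min 0.6265 y 0.0728 0.0822 0.0782
0.082 61 x min 0.6186 y 0.0662 0.0904 0.0791
0.086 198 x min 0.618 y 0.0648 0.0907 0.0789
120 [522 134  21  39 274] ctr mean [0.6148058  0.07312115] rect ((0.6147578358650208, 0.07293540239334106), (0.029112281277775764, 0.005019951146095991), 79.57450103759766) y pct [0.05889535 0.05972842 0.08636108 0.087152  ]
150 [ 521  133   58   50 1748] ctr mean [0.62832594 0.06952093] rect ((0.6315716505050659, 0.07002341002225876), (0.03013576939702034, 0.039792872965335846), 79.66233825683594) y pct [0.05316765 0.05595452 0.08525294 0.08785611]
180 [ 521  132   67   51 1863] ctr mean [0.6286005  0.06993812] rect ((0.6310359239578247, 0.07107138633728027), (0.034614820033311844, 0.04197727516293526), 87.60990905761719) y pct [0.05316765 0.05573017 0.08602072 0.08852008]
0.622 [(np.float64(0.044), 254), (np.float64(0.046), 254), (np.float64(0.048), 254), (np.float6
[... 712 characters left out ...]
254), (np.float64(0.048), 254), (np.float64(0.05), 251), (np.float64(0.052), 235), (np.float64(0.054), 210), (np.float64(0.056), 152), (np.float64(0.058), 128), (np.float64(0.06), 127), (np.float64(0.062), 129), (np.float64(0.064), 127), (np.float64(0.066), 127), (np.float64(0.068), 129), (np.float64(0.07), 128), (np.float64(0.072), 128), (np.float64(0.074), 129), (np.float64(0.076), 129), (np.float64(0.078), 129), (np.float64(0.08), 128), (np.float64(0.082), 127), (np.float64(0.084), 128), (np.float64(0.086), 162), (np.float64(0.088), 216), (np.float64(0.09), 245), (np.float64(0.092), 253), (np.float64(0.094), 254), (np.float64(0.096), 253), (np.float64(0.098), 249), (np.float64(0.1), 241)]
```

Run:
```python
from h import *
z=np.load('w4.npz');im,d=z['im'].copy(),z['d']; K=(*z['K'],z['P']);p=pts(d,K)
S=5;big=cv2.resize(im[95:255,500:640],None,fx=S,fy=S,interpolation=cv2.INTER_CUBIC)[:, :]
def cont(m,col):
    mm=cv2.resize(m[95:255,500:640].astype(np.uint8),None,fx=S,fy=S,interpolation=cv2.INTER_NEAREST)
    cs,_=cv2.findContours(mm,cv2.RETR_LIST,cv2.CHAIN_APPROX_NONE); cv2.drawContours(big,cs,-1,col,1)
cont(p[...,2]>.028,(255,0,0)); cont((p[...,2]>.054)&(p[...,2]<.078)&(p[...,0]>.61)&(p[...,0]<.66),(0,255,0)); cont((p[...,2]>.0435)&(p[...,2]<.049),(255,255,0))
big=big[:600]
save('c5',big)
# disc L colour centroid
g=im.max(2); m=((g<150)).astype(np.uint8); w=np.zeros_like(m); w[198:246,505:565]=m[198:246,505:565]
n,l,st,cc=cv2.connectedComponentsWithStats(w); i=1+np.argmax(st[1:,4]); print(st[i],cc[i]); 
ys,xs=np.nonzero(l==i);q=np.array([onz(a,b,.0458,K)[:2] for a,b in zip(xs,ys)],np.float32);print(cv2.minEnclosingCircle(q),cv2.minAreaRect(q))
```

```text
[ 509  201   54   42 1648] [534.43264563 221.50728155]
((0.6285807490348816, 0.020266961306333542), 0.021225418895483017) ((0.6276893019676208, 0.020392805337905884), (0.03288634121417999, 0.03976740315556526), 85.18621826171875)
```

View pics/c5.png

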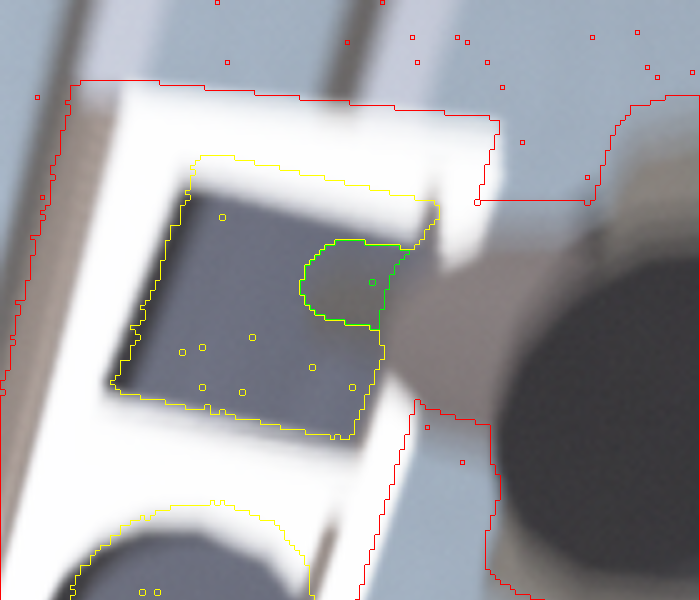

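The colour picture is motion-smeared because the arm had just stopped turning, while the depth outline (yellow slice, green nose) is sharp. I'll use depth for both.

Run:
```python
from h import *
z=np.load('w4.npz');d=z['d']; K=(*z['K'],z['P']);p=pts(d,K)
m=((p[...,2]>.0435)&(p[...,2]<.049)).astype(np.uint8); m[:115]=0;m[195:]=0;m[:,:510]=0;m[:,600:]=0
m=cv2.morphologyEx(m,cv2.MORPH_CLOSE,np.ones((3,3),np.uint8))
n,l,st,cc=cv2.connectedComponentsWithStats(m); i=1+np.argmax(st[1:,4])
ys,xs=np.nonzero(l==i); w=np.array([onz(a,b,.0458,K)[:2] for a,b in zip(xs,ys)],np.float32)
print(st[i],cv2.minAreaRect(w))
for X in(.618,.622,.626,.630): k=w[abs(w[:,0]-X)<.0015]; print(X,k[:,1].min(),k[:,1].max(),(k[:,1].min()+k[:,1].max())/2)
O=np.array([.632,.0778]);xe=np.array([.999,-.042]);ye=np.array([.042,.999])
plan([.528+.0595*.042,.0294+0.006,.031],ye)
```

```text
[ 522  126   66   57 2140] ((0.6316246390342712, 0.07322660088539124), (0.035852134227752686, 0.0377006009221077), 81.28802490234375)
0.618 0.05709732 0.09287319 0.07498526
0.622 0.056509636 0.092989996 0.07474981
0.626 0.05596146 0.091907196 0.07393433
0.63 0.05541246 0.09140364 0.07340805
shift [2.511 1.711 0.   ] roll10 -8.49 | alt 9.51 q6 -0.14316037978174287 t 10.45
```

By depth, the slice is 36 mm square and centred at (0.632, 0.0733), and the nose is at (0.632, 0.0778). I need +4.5 mm more, so I'll turn back and regrip.

```bash
python3 -m crank '[{"fingers":-0.3,"tx":0,"ty":0,"tz":0,"roll":-1.05},{"fingers":-0.3,"tx":0,"ty":0,"tz":0,"roll":-2.1},{"fingers":-0.3,"tx":0,"ty":0,"tz":0,"roll":-3.15},{"fingers":-0.3,"tx":0,"ty":0,"tz":0,"roll":-4.2},{"fingers":-0.3,"tx":0,"ty":0,"tz":0,"roll":-5.25},{"fingers":-0.3,"tx":0,"ty":0,"tz":0,"roll":-6.3},{"fingers":-0.3,"tx":0,"ty":0,"tz":0,"roll":-7.35},{"fingers":-0.3,"tx":0,"ty":0,"tz":0,"roll":-8.4}]'
python3 - <<'E'
from h import *
plan([.5304,.0294,.0316],[.042,.999])
E
```

```text
time: 11.45
tool_pos: [0.4621, 0.0322, 0.1315]
tool_rot: [-3.111, 1.571, 3.137]
contact_force: [-0.3, -0.3, 0.2]
opening: 0.0319
shift [ 2.496 -0.009  1.708] roll10 0.039 | alt -17.961 q6 -1.631755812751184 t 11.45
```

```bash
python3 -m crank '[{"fingers":-0.3,"tx":0,"ty":0,"tz":0.9,"roll":0.04},{"fingers":-0.3,"tx":0.2,"ty":0,"tz":1.7,"roll":0.04},{"fingers":-0.3,"tx":0.8,"ty":0,"tz":1.7,"roll":0.04},{"fingers":-0.3,"tx":1.4,"ty":0,"tz":1.7,"roll":0.04},{"fingers":-0.3,"tx":1.9,"ty":0,"tz":1.7,"roll":0.04},{"fingers":-0.3,"tx":2.3,"ty":0,"tz":1.7,"roll":0.04},{"fingers":-0.3,"tx":2.5,"ty":0,"tz":1.7,"roll":0.04},{"fingers":-0.3,"tx":2.5,"ty":0,"tz":1.7,"roll":0.04}]'
python3 -m crank '[{"fingers":-0.9,"tx":0,"ty":0,"tz":0,"roll":0},{"fingers":-0.9,"tx":0,"ty":0,"tz":0,"roll":0},{"fingers":-0.9,"tx":0,"ty":0,"tz":0,"roll":0},{"fingers":-0.9,"tx":0,"ty":0.03,"tz":0,"roll":0},{"fingers":-0.9,"tx":0,"ty":0.07,"tz":0,"roll":0},{"fingers":-0.9,"tx":0,"ty":0.11,"tz":0,"roll":0},{"fingers":-0.9,"tx":0,"ty":0.11,"tz":0,"roll":0},{"fingers":-0.9,"tx":0,"ty":0.11,"tz":0,"roll":0}]'
```

```text
time: 12.45
tool_pos: [0.5301, 0.0292, 0.0313]
tool_rot: [3.009, 1.57, 2.959]
contact_force: [-0.6, -0.3, 0.3]
opening: 0.0322
time: 13.45
tool_pos: [0.5308, 0.0337, 0.0321]
tool_rot: [-0.033, 1.57, -0.084]
contact_force: [-1.1, -1.0, 5.8]
opening: 0.0138
```

```bash
python3 -m crank '[{"fingers":-0.3,"tx":0,"ty":0,"tz":0,"roll":0},{"fingers":-0.3,"tx":0,"ty":0,"tz":0,"roll":0},{"fingers":-0.3,"tx":0,"ty":0,"tz":0,"roll":0},{"fingers":-0.3,"tx":-0.6,"ty":0,"tz":0,"roll":0},{"fingers":-0.3,"tx":-1.4,"ty":0,"tz":0,"roll":0},{"fingers":-0.3,"tx":-2.4,"ty":0,"tz":0,"roll":0},{"fingers":-0.3,"tx":-2.5,"ty":0,"tz":-1,"roll":0},{"fingers":-0.3,"tx":-2.5,"ty":0,"tz":-1.7,"roll":0}]'
python3 -m crank '[{"fingers":-1,"tx":0,"ty":0,"tz":0,"roll":1.06},{"fingers":-1,"tx":0,"ty":0,"tz":0,"roll":2.12},{"fingers":-1,"tx":0,"ty":0,"tz":0,"roll":3.18},{"fingers":-1,"tx":0,"ty":0,"tz":0,"roll":4.24},{"fingers":-1,"tx":0,"ty":0,"tz":0,"roll":5.3},{"fingers":-1,"tx":0,"ty":0,"tz":0,"roll":6.36},{"fingers":-1,"tx":0,"ty":0,"tz":0,"roll":7.42},{"fingers":-1,"tx":0,"ty":0,"tz":0,"roll":8.45}]'
cat > meas.py <<'E'
from h import *
cam('wrist'); cam('wrist'); cam('wrist')
im,d,K=cam('wrist'); np.savez('w5.npz',im=im,d=d,K=np.array(K[:3]),P=K[3]);p=pts(d,K)
u,v=map(int,proj([.632,.0775,.05],K)); print(u,v)
m=((p[...,2]>.0435)&(p[...,2]<.049)&(abs(p[...,0]-.632)<.03)&(abs(p[...,1]-.0775)<.028)).astype(np.uint8)
m=cv2.morphologyEx(m,cv2.MORPH_CLOSE,np.ones((3,3),np.uint8))
n,l,st,cc=cv2.connectedComponentsWithStats(m); i=1+np.argmax(st[1:,4])
ys,xs=np.nonzero(l==i); w=np.array([onz(a,b,.0458,K)[:2] for a,b in zip(xs,ys)],np.float32)
print(st[i],cv2.minAreaRect(w))
for X in(.618,.622,.626,.630): k=w[abs(w[:,0]-X)<.0015]; print(X,k[:,1].min(),k[:,1].max(),(k[:,1].min()+k[:,1].max())/2)
q=p[(p[...,2]>.058)&(p[...,2]<.074)&(abs(p[...,0]-.632)<.012)&(abs(p[...,1]-.0775)<.02)];print('nose',len(q),np.percentile(q,[1,99],axis=0))
q=p[(p[...,2]>.082)&(p[...,2]<.09)&(abs(p[...,0]-.632)<.02)&(abs(p[...,1]-.0775)<.03)];print('holder',len(q),np.percentile(q,[1,99],axis=0))
save('c6',cv2.resize(im[95:215,500:640],(700,600),interpolation=cv2.INTER_CUBIC))
E
python3 meas.py
```

```text
time: 14.45
tool_pos: [0.4614, 0.0373, 0.132]
tool_rot: [0.225, 1.57, 0.173]
contact_force: [-0.2, -0.3, 0.7]
opening: 0.0316
time: 15.45
tool_pos: [0.4624, 0.0372, 0.1314]
tool_rot: [-2.199, 1.57, 2.552]
contact_force: [0.2, 0.5, -0.2]
opening: 0.0002
557 154
[ 522  125   66   57 2165] ((0.631799042224884, 0.07765701413154602), (0.03587445244193077, 0.037707991898059845), 81.31122589111328)
0.618 0.061734285 0.09756743 0.07965086
0.622 0.061162714 0.097041965 0.07910234
0.626 0.060590286 0.09651573 0.078553006
0.63 0.060016997 0.09595438 0.07798569
nose 245 [[0.62631617 0.07279992 0.058182  ]
 [0.63234179 0.08302618 0.07344497]]
holder 283 [[0.61838631 0.06516266 0.08399929]
 [0.63320106 0.09127314 0.08991976]]
```

Centred: the slice is at (0.6318, 0.0777) and the nose at (0.6318, 0.0779). Next is the lever.

Run:
```python
from h import *
plan([.597,.200,.205],[.999,-.042])
zt=np.load('t2.npz');K=(*zt['K'],zt['P']);p=pts(zt['d'],K)
m=(p[...,2]>.185)&(p[...,2]<.206)&(abs(p[...,0]-.597)<.03)&(p[...,1]>.165)&(p[...,1]<.24);q=p[m];print(q.mean(0),q.min(0),q.max(0))
```

```text
shift [-1.839  3.557 -3.903] roll10 0.519 | alt -17.481 q6 -0.13401478376429773 t 15.65
[0.59843617 0.19675367 0.19630791] [0.58186309 0.1651345  0.18549657] [0.61631692 0.21923935 0.20572724]
```

```bash
python3 -m crank '[{"fingers":-1,"tx":-0.9,"ty":0,"tz":-0.5,"roll":0.2},{"fingers":-1,"tx":-1.84,"ty":0.4,"tz":-1.0,"roll":0.52},{"fingers":-1,"tx":-1.84,"ty":1.2,"tz":-1.8,"roll":0.52},{"fingers":-1,"tx":-1.84,"ty":2.0,"tz":-2.6,"roll":0.52},{"fingers":-1,"tx":-1.84,"ty":2.8,"tz":-3.3,"roll":0.52},{"fingers":-1,"tx":-1.84,"ty":3.4,"tz":-3.8,"roll":0.52},{"fingers":-1,"tx":-1.84,"ty":3.56,"tz":-3.9,"roll":0.52},{"fingers":-1,"tx":-1.84,"ty":3.56,"tz":-3.9,"roll":0.52}]' 20
python3 - <<'E'
from h import *
c=get_calibration('wrist');im,d,K=cam('wrist');p=pts(d,K);T=np.array(c['T_tool_cam']);t=pts(d,(K[0],K[1],K[2],T))
m=(abs(t[...,2])<.015)&(t[...,0]<.0)&(t[...,0]>-.03)&(abs(t[...,1])<.03);print('tip tool x',np.percentile(t[m][:,0],[90,98,100]) if m.any() else None)
m=(p[...,2]>.18)&(p[...,2]<.21)&(abs(p[...,0]-.597)<.03)&(abs(p[...,1]-.2)<.04);q=p[m];print('pad',len(q),q.mean(0),q.min(0),q.max(0)) if len(q) else print('none')
save('w6',im);print(observe()['tool_pos'],observe()['contact_force'])
E
```

```text
time: 16.65
tool_pos: [0.5974, 0.199, 0.2047]
tool_rot: [-1.152, 1.57, -2.767]
contact_force: [-0.5, 0.1, 0.2]
opening: 0.0005
tip tool x [-0.01477611 -0.01293089 -0.01223333]
pad 2349 [0.59892069 0.21160242 0.19969454] [0.58159191 0.19935493 0.19149324] [0.61597108 0.22062239 0.20328969]
[0.59720164 0.19863667 0.20497581] [-0.6686163 -0.2134472 -0.237691 ]
```

The pad is centred at about (0.599, 0.201) with its top near 0.198, and the closed tips are just above it. I'll descend in steps and watch the force.

```bash
python3 -m crank '[{"fingers":-1,"tx":0.1,"ty":0.04,"tz":-0.06,"roll":0},{"fingers":-1,"tx":0.2,"ty":0.04,"tz":-0.06,"roll":0},{"fingers":-1,"tx":0.3,"ty":0.04,"tz":-0.06,"roll":0},{"fingers":-1,"tx":0.37,"ty":0.04,"tz":-0.06,"roll":0},{"fingers":-1,"tx":0.37,"ty":0.04,"tz":-0.06,"roll":0},{"fingers":-1,"tx":0.37,"ty":0.04,"tz":-0.06,"roll":0},{"fingers":-1,"tx":0.37,"ty":0.04,"tz":-0.06,"roll":0},{"fingers":-1,"tx":0.37,"ty":0.04,"tz":-0.06,"roll":0}]'
python3 -m crank '[{"fingers":-1,"tx":0.02,"ty":0,"tz":0,"roll":0},{"fingers":-1,"tx":0.04,"ty":0,"tz":0,"roll":0},{"fingers":-1,"tx":0.06,"ty":0,"tz":0,"roll":0},{"fingers":-1,"tx":0.08,"ty":0,"tz":0,"roll":0},{"fingers":-1,"tx":0.1,"ty":0,"tz":0,"roll":0},{"fingers":-1,"tx":0.1,"ty":0,"tz":0,"roll":0},{"fingers":-1,"tx":0.1,"ty":0,"tz":0,"roll":0},{"fingers":-1,"tx":0.1,"ty":0,"tz":0,"roll":0}]'
```

```text
time: 17.7
tool_pos: [0.5996, 0.2017, 0.1905]
tool_rot: [2.024, 1.57, 0.407]
contact_force: [0.7, 0.7, -0.2]
opening: 0.0003
time: 18.7
tool_pos: [0.5996, 0.2019, 0.1866]
tool_rot: [2.386, 1.57, 0.769]
contact_force: [-0.2, 0.1, 4.5]
opening: 0.0007
```

```bash
python3 -m crank '[{"fingers":-1,"tx":0.12,"ty":0,"tz":0,"roll":0},{"fingers":-1,"tx":0.24,"ty":0,"tz":0,"roll":0},{"fingers":-1,"tx":0.36,"ty":0,"tz":0,"roll":0},{"fingers":-1,"tx":0.48,"ty":0,"tz":0,"roll":0},{"fingers":-1,"tx":0.6,"ty":0,"tz":0,"roll":0},{"fingers":-1,"tx":0.66,"ty":0,"tz":0,"roll":0},{"fingers":-1,"tx":0.66,"ty":0,"tz":0,"roll":0},{"fingers":-1,"tx":0.66,"ty":0,"tz":0,"roll":0}]'
python3 -m crank '[{"fingers":-1,"tx":0.05,"ty":0,"tz":0,"roll":0},{"fingers":-1,"tx":0.1,"ty":0,"tz":0,"roll":0},{"fingers":-1,"tx":0.15,"ty":0,"tz":0,"roll":0},{"fingers":-1,"tx":0.2,"ty":0,"tz":0,"roll":0},{"fingers":-1,"tx":0.25,"ty":0,"tz":0,"roll":0},{"fingers":-1,"tx":0.3,"ty":0,"tz":0,"roll":0},{"fingers":-1,"tx":0.35,"ty":0,"tz":0,"roll":0},{"fingers":-1,"tx":0.35,"ty":0,"tz":0,"roll":0}]'
python3 - <<'E'
from h import *
F=[]
for _ in range(8): cam('scene'); F.append(observe()['contact_force'])
print('F',np.mean(F,0),np.std(F,0),observe()['tool_pos'])
im,d,K=cam('scene');np.savez('s3.npz',im=im,d=d,K=np.array(K[:3]),P=K[3])
z=np.load('s2.npz')
a=cv2.resize(z['im'][165:225,315:360],(400,533),interpolation=cv2.INTER_CUBIC);b=cv2.resize(im[165:225,315:360],(400,533),interpolation=cv2.INTER_CUBIC);save('c7',np.hstack([a,b]))
for dd,KK in((z['d'],(*z['K'],z['P'])),(d,K)):
    p=pts(dd,KK)
    for r,n in((.018,'col'),):
        m=(np.hypot(p[...,0]-.632,p[...,1]-.0778)<r)
        h=p[m][:,2]; print('z hist',np.histogram(h,bins=np.arange(.03,.26,.01))[0], 'top', np.percentile(h[h>.2],[50,90,98]))
E
```

```text
time: 19.7
tool_pos: [0.5997, 0.2021, 0.1601]
tool_rot: [2.539, 1.57, 0.922]
contact_force: [0.6, 3.3, 5.5]
opening: 0.0005
time: 20.7
tool_pos: [0.5998, 0.2027, 0.1466]
tool_rot: [2.515, 1.569, 0.899]
contact_force: [-0.0, 6.5, 9.1]
opening: 0.0002
F [-0.52289521  5.7643525   8.27235355] [0.32013346 0.51636149 0.34906929] [0.59977969 0.20271296 0.14675838]
z hist [ 0 51  2 11 10 12 17 11  7  0  0  0  0  0  0  0 23 36 18 22  0  0] top [0.21169412 0.22485037 0.22580675]
z hist [ 0 45 12  7 14 22 16 12  6  0  0  0  0  0  0  0 24 35 19  0  0  0] top [0.20571312 0.21324467 0.21413022]
```

```bash
cat > drop.py <<'E'
from h import *
z=np.load('s2.npz');K=(*z['K'],z['P']);A=z['im'];z3=np.load('s3.npz');B=z3['im']
def zt(d):
    p=pts(d,K); h=p[np.hypot(p[...,0]-.632,p[...,1]-.0778)<.006][:,2]; h=h[h>.19]; return np.median(h[h>np.percentile(h,60)])
print('knob depth drop',zt(z['d'])-zt(z3['d']))
u,v=proj([.632,.0778,.226],K);u2,v2=proj([.632,.0778,.216],K);print('knob px',u,v,'px per mm',(v2-v)/10,(u2-u)/10)
S=10;f=lambda I:cv2.cvtColor(cv2.resize(I,None,fx=S,fy=S,interpolation=cv2.INTER_CUBIC),cv2.COLOR_RGB2GRAY)
a,b=f(A),f(B);u,v=int(u*S),int(v*S)
for (t,bt,lr) in((35,22,40),(30,10,40),(35,15,55)):
    T=a[v-t:v+bt,u-lr:u+lr]; W=b[v-t:v+bt+90,u-lr-15:u+lr+15]; r=cv2.matchTemplate(W,T,cv2.TM_CCOEFF_NORMED);_,mx,_,loc=cv2.minMaxLoc(r);print('match',mx,'dv px',loc[1]/S,'du',(loc[0]-15)/S,'mm',loc[1]/S/((v2-proj([.632,.0778,.226],K)[1])/10))
E
python3 drop.py
```

```text
knob depth drop 0.012049717436292129
knob px 339.1558057969205 159.23356870854408 px per mm 0.3201814072968176 -0.012411183246285873
match 0.8437485694885254 dv px 3.7 du -0.3 mm 11.555948957929314
match 0.9238705635070801 dv px 3.6 du -0.7 mm 11.243626013120412
match 0.8496904373168945 dv px 3.3 du -0.5 mm 10.30665717869371
```

View pics/c7.png

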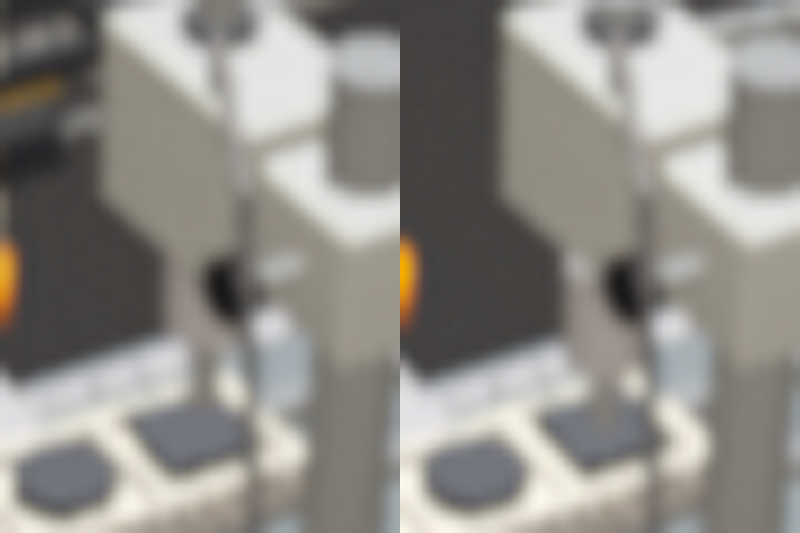

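The right half of the crop shows the nose resting on the middle of the square slice at (603,425). The holder has dropped about 11.8 mm so far, and half-way is about 14 mm. I'll go roughly 4.7 mm further at the pad.

```bash
python3 -m crank '[{"fingers":-1,"tx":0.03,"ty":0,"tz":0,"roll":0},{"fingers":-1,"tx":0.06,"ty":0,"tz":0,"roll":0},{"fingers":-1,"tx":0.09,"ty":0,"tz":0,"roll":0},{"fingers":-1,"tx":0.12,"ty":0,"tz":0,"roll":0},{"fingers":-1,"tx":0.12,"ty":0,"tz":0,"roll":0},{"fingers":-1,"tx":0.12,"ty":0,"tz":0,"roll":0},{"fingers":-1,"tx":0.12,"ty":0,"tz":0,"roll":0},{"fingers":-1,"tx":0.12,"ty":0,"tz":0,"roll":0}]'
cat > chk.py <<'E'
from h import *
F=[];D=[]
for _ in range(10):
    im,d,K=cam('scene'); F.append(observe()['contact_force']);D.append(d)
print('F',np.mean(F,0),observe()['tool_pos'],observe()['time'])
np.savez('s3.npz',im=im,d=np.mean(D,0),K=np.array(K[:3]),P=K[3])
# nose and holder bottom: front surfaces seen from the scene camera
p=pts(np.mean(D,0),K); r=np.hypot(p[...,0]-.632,p[...,1]-.0778); m=(r<.017)&(p[...,2]>.04)&(p[...,2]<.12)
for lo in np.arange(.044,.1,.003):
    k=m&(p[...,2]>=lo)&(p[...,2]<lo+.003); print(round(lo,3),k.sum(),r[k].mean().round(4) if k.any() else '',end=' | ')
print()
E
python3 chk.py; python3 drop.py
```

```text
time: 22.15
tool_pos: [0.5998, 0.2026, 0.1421]
tool_rot: [2.411, 1.569, 0.794]
contact_force: [0.1, 6.0, 8.4]
opening: 0.0006
F [-1.01370131  5.17718558  9.38279519] [0.59981069 0.20263756 0.1421141 ] 22.65
0.044 30 0.0121 | 0.047 11 0.011 | 0.05 3 0.007 | 0.053 4 0.007 | 0.056 3 0.0065 | 0.059 0  | 0.062 2 0.0074 | 0.065 0  | 0.068 2 0.0138 | 0.071 4 0.0151 | 0.074 7 0.0155 | 0.077 6 0.0152 | 0.08 7 0.0156 | 0.083 5 0.0152 | 0.086 7 0.0148 | 0.089 8 0.015 | 0.092 7 0.0148 | 0.095 4 0.0146 | 0.098 4 0.0151 | 
knob depth drop 0.014496288919216616
knob px 339.1558057969205 159.23356870854408 px per mm 0.3201814072968176 -0.012411183246285873
match 0.8533707857131958 dv px 4.1 du 0.7 mm 12.805240737164912
match 0.900140106678009 dv px 3.8 du 0.4 mm 11.868271902738211
match 0.8260742425918579 dv px 3.5 du 0.3 mm 10.93130306831151
```

Run:
```python
from h import *
im,d,K=cam('scene'); save('fin',cv2.resize(im[150:270,260:420],(800,600),interpolation=cv2.INTER_CUBIC))
a=np.load('scene.npz')['im'].astype(int)
df=(abs(im.astype(int)-a).max(2)>60).astype(np.uint8); n,l,st,c=cv2.connectedComponentsWithStats(cv2.morphologyEx(df,cv2.MORPH_OPEN,np.ones((2,2),np.uint8)))
print([s.tolist() for s in st[1:] if s[4]>15]); print(observe()['time'])
```

```text
[[240, 0, 28, 44, 598], [284, 0, 25, 24, 403], [318, 0, 17, 7, 78], [355, 0, 28, 17, 352], [331, 12, 5, 5, 22], [236, 28, 17, 10, 146], [276, 35, 26, 8, 134], [363, 36, 14, 13, 136], [328, 38, 9, 11, 42], [339, 45, 34, 21, 385], [250, 47, 46, 48, 1017], [230, 54, 24, 38, 446], [340, 63, 9, 7, 42], [352, 67, 39, 43, 824], [347, 71, 6, 5, 25], [379, 72, 9, 4, 30], [200, 87, 13, 31, 180], [213, 91, 25, 29, 322], [246, 99, 32, 10, 90], [351, 109, 7, 6, 39], [343, 111, 46, 38, 636], [375, 147, 25, 14, 196], [346, 157, 16, 9, 62], [338, 159, 6, 4, 18], [367, 159, 7, 6, 30], [352, 164, 11, 6, 32], [303, 192, 15, 20, 152], [288, 197, 5, 5, 20], [285, 207, 15, 11, 95], [333, 212, 9, 4, 20], [345, 212, 5, 6, 18], [314, 218, 8, 8, 36], [277, 222, 33, 22, 285]]
22.7
```

View pics/fin.png

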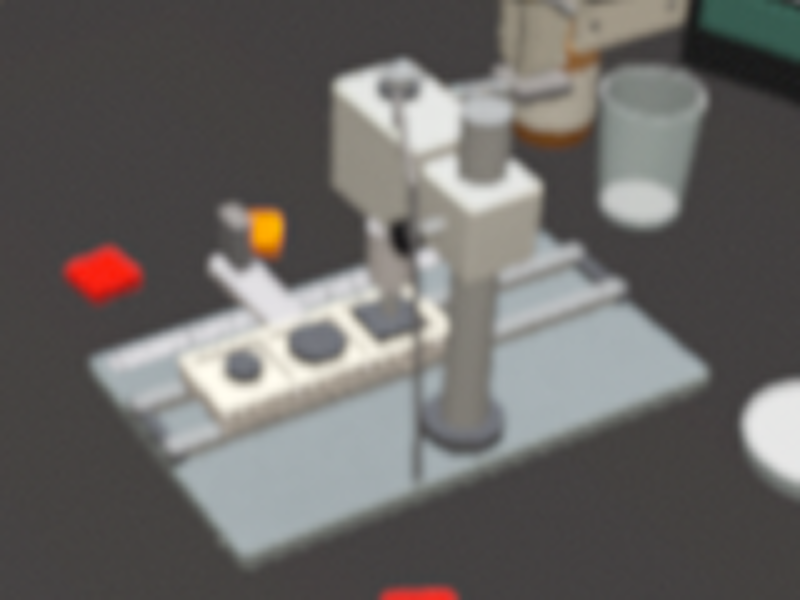

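The nose rests on the square slice at (390,315), all three slices lie in their pockets, the bottle and beaker haven't moved, and the tips hold the pad. Handing in.

```bash
python3 -c "
from cell import *
print(hand_in())"
```

```text
the job is handed in; nothing more can be done
None
```

I centred the square slice under the probe, pressed the lever to about half-way, and handed in at about 23 s with the closed fingertips still holding the pad. I never saw the ring mark itself, so the 5 mm nose travel is inferred.

**How it went**
- **First grasp:** it closed on air just above the grip. The wrist depth showed the fingertips about 11.5 mm behind the TCP, not 25 mm ahead as `tip_reach` says. I trusted the picture, went 36 mm lower, and gripped properly (opening 14 mm).
- **Sliding the carriage:** I moved it about 58 mm, checked from the front, then regripped and added 4.5 mm.

**Last checks**
- **Centring:** the wrist depth put the slice centre at (0.6318, 0.0777) and the nose at (0.6318, 0.0779), within about 1 mm.
- **Nose depth:** the head's top knob dropped about 14.5 mm by averaged depth, where half-way is about 14 mm. The holder mouth, now about 24 mm above the slice, gives about 5 mm pushed in, and the sink of the fingertips agrees.
- **Surroundings:** in the final picture all three slices were in their pockets, and the bottle and beaker were in place.

**Checks that disagreed**
- **Image matching of the knob:** it gave only 11–13 mm of drop. The matches were poor, so I set them aside.
- **Push force:** it read about 9.4 N plus 5 N sideways, against the stated 8 N.
- **First front colour picture:** it was smeared by motion, so I used only its depth.

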